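Dial the code of the kitchen medicine box and open it

TASK

Open the locked medicine box: roll its three thumbwheels to the code 4-7-2 (read from left to right), pressing each gently (under 15 N) and never touching two at once. Once all three figures stand uppermost, slide the catch beside the wheels fully to the left, then raise the lid to more than 50 degrees so that it stays up when you let go. Leave the mug, the pot lid and the tumbler where they stand.

Things in the scene. Friction and masses are not known exactly. Their poses are not given: they have to be found in the camera images.
- case: white steel lockbox 190 (x) x 210 (y) x 80 mm high, fixed. Origin: centre of its underside; +x to its back (hinge side, away from the robot), +y left. The front 68 mm of its top is a flat lock panel, z = 80 mm: wheel axles at x = -61 mm, wheel centres at y = 58, 22, -14 mm, catch at y = -66 mm; slots 36 x 17 mm. The rest of the top is the lid
- wheel_1 (a joint): left thumbwheel (seen from the robot), 36 mm across, 12 mm wide, axle along the case's y. Value in rad = 0.6283 x the figure that stands uppermost, at the index marks; grows as the top of the wheel is rolled away from the robot (case +x); a click stop at each figure. 11.3 mm along the rim is one figure, about 2.5 N there turns it over a click. Code figure 4 = 2.513 rad
- wheel_2 (a joint): middle thumbwheel (seen from the robot), 36 mm across, 12 mm wide, axle along the case's y. Value in rad = 0.6283 x the figure that stands uppermost, at the index marks; grows as the top of the wheel is rolled away from the robot (case +x); a click stop at each figure. 11.3 mm along the rim is one figure, about 2.5 N there turns it over a click. Code figure 7 = 4.398 rad
- wheel_3 (a joint): right thumbwheel (seen from the robot), 36 mm across, 12 mm wide, axle along the case's y. Value in rad = 0.6283 x the figure that stands uppermost, at the index marks; grows as the top of the wheel is rolled away from the robot (case +x); a click stop at each figure. 11.3 mm along the rim is one figure, about 2.5 N there turns it over a click. Code figure 2 = 1.257 rad
- wheel_1_top (a point): point fixed to the case over the left wheel's axle, 10 mm above the lock panel: the highest the wheel's top can stand. The top really lies 0 to 5 mm lower, each wheel by its own unmeasured amount: feel for it. Its axle is sprung: it yields downward above 3 N, then 1 mm per 8 N. A fingertip pressing 7 to 11 N and stroking along case x rolls it; never over 15 N
- wheel_2_top (a point): point fixed to the case over the middle wheel's axle, 10 mm above the lock panel: the highest the wheel's top can stand. The top really lies 0 to 5 mm lower, each wheel by its own unmeasured amount: feel for it. Its axle is sprung: it yields downward above 3 N, then 1 mm per 8 N. A fingertip pressing 7 to 11 N and stroking along case x rolls it; never over 15 N
- wheel_3_top (a point): point fixed to the case over the right wheel's axle, 10 mm above the lock panel: the highest the wheel's top can stand. The top really lies 0 to 5 mm lower, each wheel by its own unmeasured amount: feel for it. Its axle is sprung: it yields downward above 3 N, then 1 mm per 8 N. A fingertip pressing 7 to 11 N and stroking along case x rolls it; never over 15 N
- catch (a joint): sliding catch, in m: 0 = locked, grows to 0.012 = fully drawn, towards the case's +y (left, towards the wheels). Slides against some 3 N and stays where it is left, but only when all three wheels stand at the code; otherwise it stops dead after 0.5 mm. At 0 it bolts the lid
- catch_knob (a point): middle of the catch's steel thumb piece, a block 18 x 18 mm (foot 20 x 20 mm) that stands 14 mm above the lock panel; this point lies 10 mm above the panel. When locked, 29 mm of panel are free on its right (-y) side
- lid (a joint): lid hinge at the case's back top edge (axis along the case's y, 93 mm behind the case's centre, 80 mm up), rad: 0 = shut, grows as the front edge rises, stop at 1.5. Stiff: about 0.5 Nm raises it and it stays where it is left
- lid_handle (a point): middle of the steel bow handle on the lid: a round bar 9 mm thick, 78 mm of it straight, along the case's y; its centre is 34.5 mm above the case's top and 93 mm in front of the hinge when shut; 25 mm clear under the bar
- mug_white: white mug, bystander, 68x98x98 mm, origin at the centre of its underside
- pot_lid: aluminium pot lid lying flat, bystander, 142 mm across, 40 mm high with its knob, origin at the centre of its underside
- tumbler_steel: steel tumbler upside down behind the box, bystander, 68x68x92 mm, origin at the centre of its underside

How it is judged (in metres and radians):
On the way, in this order (a step that is already met when the one before it is completed fails the run):
1. all three wheels stand at the code 4-7-2 with the catch still locked ((value of joint wheel_1 between -3.8955 and -3.6441 rad or value of joint wheel_1 between 2.3875 and 2.6389 rad or value of joint wheel_1 between 8.6705 and 8.9219 rad) and (value of joint wheel_2 between -2.0106 and -1.7592 rad or value of joint wheel_2 between 4.2724 and 4.5238 rad or value of joint wheel_2 between 10.5554 and 10.8068 rad) and (value of joint wheel_3 between -5.1521 and -4.9007 rad or value of joint wheel_3 between 1.1309 and 1.3823 rad or value of joint wheel_3 between 7.4139 and 7.6653 rad) and value of joint catch below 0.003 m), for 0.2 s.
2. the catch is drawn fully while the lid is still shut (value of joint catch above 0.0105 m and value of joint lid below 0.1 rad), for 0.1 s.
At the end, for the whole second after the job is handed in: The wheels stand at 4, 7 and 2 (each within a fifth of a figure, 0.126 rad), the catch is drawn more than 10.5 of its 12 mm, the lid stands open beyond 50 degrees (0.873 rad) and is at rest ((value of joint wheel_1 between -3.8955 and -3.6441 rad or value of joint wheel_1 between 2.3875 and 2.6389 rad or value of joint wheel_1 between 8.6705 and 8.9219 rad) and (value of joint wheel_2 between -2.0106 and -1.7592 rad or value of joint wheel_2 between 4.2724 and 4.5238 rad or value of joint wheel_2 between 10.5554 and 10.8068 rad) and (value of joint wheel_3 between -5.1521 and -4.9007 rad or value of joint wheel_3 between 1.1309 and 1.3823 rad or value of joint wheel_3 between 7.4139 and 7.6653 rad) and value of joint catch above 0.0105 m and value of joint lid above 0.873 rad and velocity of joint lid between -0.05 and 0.05 rad/s); the robot touches nothing.
It fails at once if a fingertip loads wheel 1 with more than 15 N (contact force between the fingers and wheel_1_c0 above 15 N).
It fails at once if a fingertip loads wheel 2 with more than 15 N (contact force between the fingers and wheel_2_c0 above 15 N).
It fails at once if a fingertip loads wheel 3 with more than 15 N (contact force between the fingers and wheel_3_c0 above 15 N).
It fails at once if the fingers press on two wheels at once ((contact force between the fingers and wheel_1_c0 above 0.5 N and contact force between the fingers and wheel_2_c0 above 0.5 N) or (contact force between the fingers and wheel_2_c0 above 0.5 N and contact force between the fingers and wheel_3_c0 above 0.5 N)).
It fails at once if the mug, the pot lid or the tumbler is shifted by more than 2 cm or tipped (distance of any of mug_white, pot_lid, tumbler_steel from where it was at the start of the episode above 0.02 m or angle between any of mug_white, pot_lid, tumbler_steel's own z axis and vertical above 0.35 rad).
It also fails if it takes over 70 s, if anything falls off the work surface, if the arm or the gripper's body presses on something with over 40 N, if the wrist force passes 120 N, or if a joint passes its speed limit or range.

ROBOT

A 6-joint arm with a two-finger parallel gripper is mounted at the origin on a cart in front of the work surface, level with it; the furniture and walls round the work are solid. World frame = base frame: x ahead of the robot, y to its left, z up, the work surface at z = 0. Lengths are in mm, angles in rad, forces in N, time in s.
With the tool pointing down it reaches from about 275 to 825 mm from the base axis. Payload 5.2 kg.
Tool frame: the origin (TCP) lies at the very end of the fingers, on their centre line; the grasp point (between the pads) lies 19 mm behind it; z points along the fingers, y is the direction in which the jaws open and shut (so a half turn about z gives the same grasp; the last joint's range is limited). The gripper opens to 93 mm and grips with 3 to 60 N. Pads are 15 mm wide; open, the fingers measure 128 mm over their backs; the gripper's body (75 mm by 188 mm) begins 65 mm behind the grasp point.
Start: joints at [-1.448, 0.259, 1.535, -0, 1.348, -0.203], TCP at [176.058, -521.065, 189.153] pointing down, gripper open.
Joint ranges: [-3.14, 3.14], [-0.91, 2.08], [0.19, 2.58], [-1.22, 4.36], [0.22, 2.71], [-3.12, 3.12]. Speed limits (rad/s): [2.57, 2.57, 3.14, 3.14, 3.14, 3.14].

INTERFACE

Orientations are given as [roll, pitch, yaw] about the fixed x, y, z axes, in that order (R = Rz(yaw) Ry(pitch) Rx(roll)).
In Python, from bench import robot gives the robot as it stands. The module is installed in compiled form; this text tells all that it offers. Calls block until the motion is done:
- robot.move_ptp(position, orientation): joint-space move of the TCP to a pose.
- robot.move_linear(position, ori=None, speed=150, f_stop=None): straight line of the TCP; ori=None keeps the orientation; speed is the mean speed in mm/s. With f_stop (N) it stops when the force on the tool has changed by that much, and returns True; else False.
- robot.move_j(angles): joint-space move.
- robot.move_gripper(opening): opening from 0.0 (shut) to 1.0 (fully open); the grip force is fixed at half the most; returns when the fingers have stopped.
- robot.sleep(seconds).
- robot.inverse_kinematics(position, orientation): joint angles nearest the present ones, or None.
- robot.get_image(name): name is "scene" or "top" or "wrist"; returns a dict with "img" (400x640x3 uint8, blue, green, red), "fovy" (degrees; the focal length in pixels is half the picture's height over the tangent of half this angle, whatever the lens; pixels are square), "cx", "cy" (the principal point, pixels), "eye" and "orientation" of the camera in the world. Camera axes: x right, y down, z forward; pixel columns grow to the right and rows downward; lengths in mm; the calibration is good to about 2 mm. A picture is of the moment at which its call begins. There is no depth.
A pose or a line that the arm cannot do raises robot.MotionError and nothing moves.
- robot.hand_in(): hands the job in, once; it reports no verdict.
Readings, each from a call of its own:
- robot.current_t(): time.
- robot.current_qpos(): joint angles.
- robot.current_joint_vel(): joint speeds.
- robot.current_joint_efforts(): joint torques, N m.
- robot.current_tcp_pos(): TCP position.
- robot.current_eef_rot(): TCP orientation.
- robot.current_contact_force(): force on the tool from outside, world axes, zero at the start.
- robot.current_ft_torque(): the same for the moment, N m.
- robot.current_gripper_width(): opening from 0.0 (shut) to 1.0 (fully open).
Only numpy, scipy, OpenCV 4.12 (cv2) and the standard library are available. Lean on these libraries where they do the work, as an engineer would, in place of code of your own. Each camera call takes 0.05 s, during which the arm holds its last target. There are 200 camera calls.

## Working session

There is one attempt and no reset: what is moved stays moved. The work goes in short steps, each a Python script; the robot and the scene stay as the last script left them, time stands still between calls to the robot, and variables do not carry over. Pictures are saved under pics/ and viewed, about 8 in all and at most 12, crops included, and the job is handed in when it is done.

```bash
mkdir -p pics; python3 - <<'E'
from bench import robot
import cv2,numpy as np
for n in("scene","top"):
    d=robot.get_image(n); cv2.imwrite(f"pics/{n}0.png",d["img"])
    print(n,d["fovy"],d["cx"],d["cy"],d["eye"],d["orientation"],d["img"].shape)
print(robot.current_t())
E
```

```text
scene 48.9473656344293 314.35014128765044 194.52874204806307 [-234.30632646  811.10313863 1050.78562309] [-2.26576522 -0.00943744 -2.33027902] (400, 640, 3)
top 49.00007158780319 318.3868579414315 196.92028158495614 [ 402.01282304   18.78528774 1384.30346543] [-2.98526835  0.00852335 -1.58611608] (400, 640, 3)
0.1
```

View pics/top0.png

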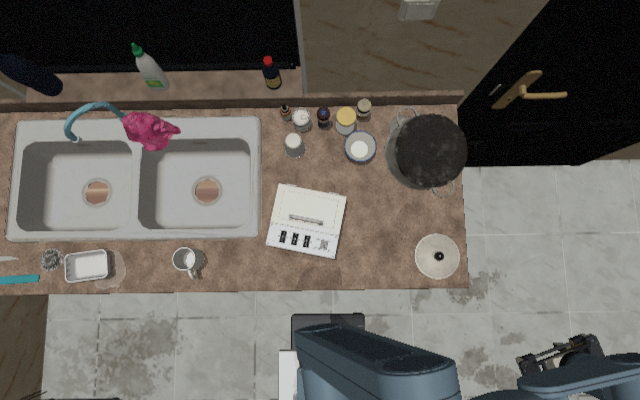

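View pics/scene0.png

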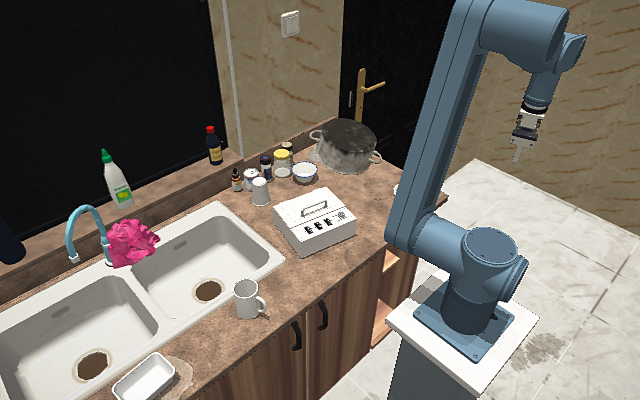

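The top picture shows the box's top corners near (277,185), (347,195), (335,258) and (267,246), with the wheels around (283..307,240) and the handle at (305,219). The mug (185,260), pot lid (437,257) and tumbler (294,145) all stand clear. The scene picture agrees with this.

```bash
cat > h.py <<'E'
from bench import robot
import cv2,numpy as np
from scipy.spatial.transform import Rotation as Rn
def cam(d):
    f=200/np.tan(np.radians(d["fovy"])/2)
    return f,Rn.from_euler("xyz",d["orientation"]).as_matrix(),np.array(d["eye"])
def unproj(d,uv,z):
    f,R,e=cam(d); r=R@np.array([(uv[0]-d["cx"])/f,(uv[1]-d["cy"])/f,1]); return e+r*(z-e[2])/r[2]
def proj(d,P):
    f,R,e=cam(d); c=(np.atleast_2d(P)-e)@R; return np.c_[c[:,0]/c[:,2]*f+d["cx"],c[:,1]/c[:,2]*f+d["cy"]]
def C2W(pose,P):
    x,y,a=pose; return np.atleast_2d(P)@Rn.from_euler("z",a).as_matrix().T+[x,y,0]
def ori(a,tilt=0): # tool down, jaws along case x
    return list((Rn.from_euler("z",a)*Rn.from_euler("y",tilt)*Rn.from_euler("xyz",[np.pi,0,np.pi/2])).as_euler("xyz"))
E
python3 - <<'E'
from h import *
d=robot.get_image("top")
p=np.array([unproj(d,u,80) for u in((277,185),(347,195),(335,258),(267,246))]);print(p)
print(np.linalg.norm(p-np.roll(p,-1,0),axis=1))
m=p.mean(0); v=p[0]+p[3]-p[1]-p[2]; a=np.arctan2(-v[0],v[1]); print(m,a)
pose=(m[0],m[1],a); print(robot.current_eef_rot())
for nm,uv,z in(("mug",(183,268),0),("lid",(437,257),0),("tum",(294,155),0)):print(nm,unproj(d,uv,z))
w=robot.get_image("wrist"); f,R,e=cam(w); T=Rn.from_euler("xyz",robot.current_eef_rot()).as_matrix()
print(f,T.T@(e-robot.current_tcp_pos()),T.T@R)
for s in(np.pi/2,-np.pi/2):
  o=list(Rn.from_euler("xyz",[np.pi,0,a+s]).as_euler("xyz"))
  for P in((-61,22,95),(-61,22,250),(0,0,95)):
    print(s,P,robot.inverse_kinematics(list(C2W(pose,P)[0]),o))
# arc feasibility
for th in(0,.3,.6,.9,1.1):
  for t in(0,.5,1):
    c,s=np.cos(th),np.sin(th); P=[93-93*c+34.5*s,0,80+93*s+34.5*c]
    n=Rn.from_euler("y",t*th).apply([0,0,-15]); q=robot.inverse_kinematics(list(C2W(pose,np.array(P)+n)[0]),ori(a,t*th)); print(th,t,None if q is None else np.round(q,2))
E
```

```text
[[646.31415276 151.34383841  80.        ]
 [612.15252964 -59.43185751  80.        ]
 [424.94933054 -19.35254002  80.        ]
 [463.2375954  181.07642008  80.        ]]
[213.52613537 191.44552606 204.05332458 185.4752066 ]
[536.66340209  63.40896524  80.        ] -0.17439945773720852
[-3.14020874e+00 -2.68902012e-04  3.25764682e-01]
mug [402.77616792 453.31566221   0.        ]
lid [ 424.52423198 -339.74760759    0.        ]
tum [759.31649638 104.22906564   0.        ]
321.75087630113916 [  84.63706238   -0.70301611 -195.49454005] [[ 8.29974064e-04 -9.53296710e-01 -3.02034259e-01]
 [ 9.99997863e-01  1.36313601e-03 -1.55446201e-03]
 [ 1.89357729e-03 -3.02032323e-01  9.53295804e-01]]
1.5707963267948966 (-61, 22, 95) [-3.16202974e-02  2.39479697e-01  1.80966944e+00 -4.44089210e-16
  1.09244351e+00  1.42779160e-01]
1.5707963267948966 (-61, 22, 250) [-3.16202974e-02  1.13183470e-01  1.56697207e+00 -4.44089210e-16
  1.46143711e+00  1.42779160e-01]
1.5707963267948966 (0, 0, 95) [-8.88903171e-02  3.23662995e-01  1.69025467e+00 -4.44089210e-16
  1.12767498e+00  8.55091407e-02]
-1.5707963267948
[... 286 characters left out ...]
-01  1.69025467e+00 -4.44089210e-16
  1.12767498e+00 -3.05608351e+00]
0 0 [-0.09  0.32  1.68 -0.    1.14  0.09]
0 0.5 [-0.09  0.32  1.68 -0.    1.14  0.09]
0 1 [-0.09  0.32  1.68 -0.    1.14  0.09]
0.3 0 [-0.09  0.32  1.62 -0.    1.21  0.08]
0.3 0.5 [-0.1   0.41  1.48  0.01  1.39  0.07]
0.3 1 [-0.11  0.52  1.35  0.02  1.57  0.07]
0.6 0 [-0.09  0.33  1.54 -0.    1.27  0.08]
0.6 0.5 [-0.11  0.54  1.26  0.02  1.64  0.07]
0.6 1 [-0.12  0.76  0.99  0.04  1.99  0.06]
0.9 0 [-0.1   0.37  1.45 -0.    1.32  0.08]
0.9 0.5 [-0.11  0.69  1.02  0.03  1.89  0.06]
0.9 1 [-0.12  1.05  0.57  0.06  2.43  0.08]
1.1 0 [-0.1   0.4   1.4  -0.    1.34  0.07]
1.1 0.5 [-0.12  0.8   0.83  0.03  2.05  0.06]
1.1 1 None
```

```bash
python3 - <<'E'
from h import *
pose=(536.7,63.4,-.174); o=ori(pose[2])
robot.move_gripper(0.0)
robot.move_ptp(list(C2W(pose,(-75,-60,200))[0]),o)
robot.move_linear(list(C2W(pose,(-75,-60,140))[0]),o)
d=robot.get_image("wrist"); np.save("w1.npy",d,allow_pickle=True)
cv2.imwrite("pics/w1.png",d["img"]); print(robot.current_t(),robot.current_gripper_width(),robot.current_contact_force())
pp=proj(d,C2W(pose,[(-61,58,88),(-61,22,88),(-61,-14,88),(-61,-66,94)]));print(pp)
x,y=pp[:3].mean(0).astype(int); cv2.imwrite("pics/w1c.png",cv2.resize(d["img"][max(0,y-75):y+75,x-90:x+90],None,fx=4,fy=4,interpolation=cv2.INTER_CUBIC)); print(x-90,y-75)
E
```

```text
4.4167 0.005184840913396826 [0.49654211 0.97378597 0.25869585]
[[338.21168571  51.5537641 ]
 [337.29845005 104.99138595]
 [336.46482291 153.77074718]
 [335.75140731 219.74286115]]
247 28
```

View pics/w1.png

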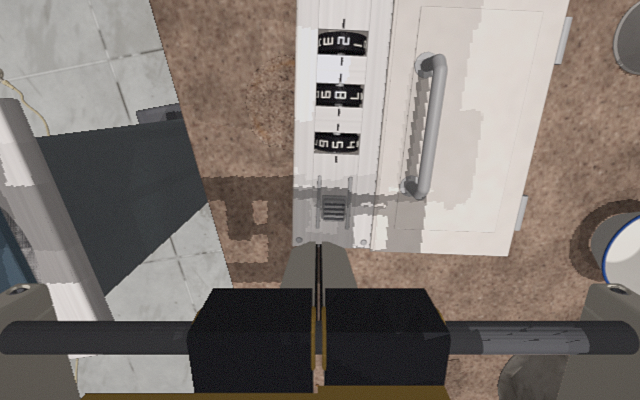

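View pics/w1c.png

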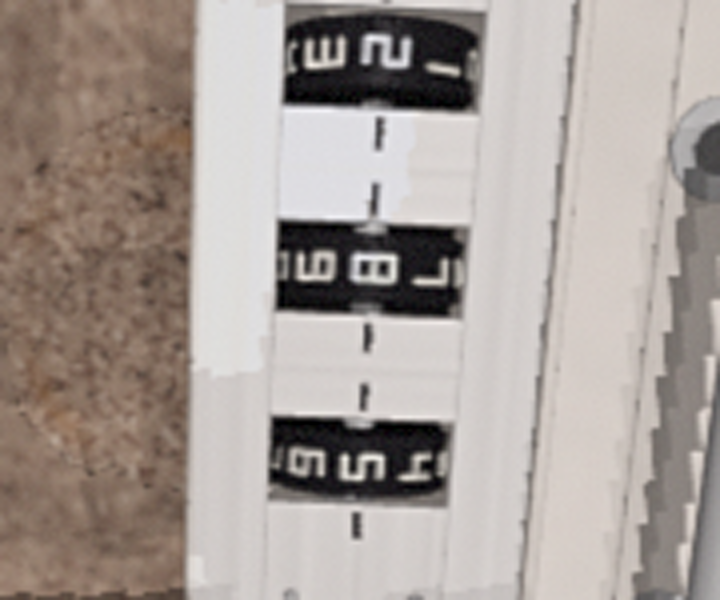

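The wrist picture shows figures 2, 8 and 5 uppermost, with neighbours 1/3, 7/9 and 4/6. The slot centres are near (343,43), (340,95) and (337,143), and the catch is at (335,208). I need W1 +2, W2 −1 and W3 −3, so next I refine the case pose.

```bash
python3 - <<'E'
from h import *
from scipy.optimize import least_squares
d=np.load("w1.npy",allow_pickle=True).item()
P=np.array([(-61,58,80),(-61,22,80),(-61,-14,80),(-61,-66,94),(-95,-105,80),(95,-105,80),(0,39,114.5),(0,-39,114.5)])
U=np.array([(342.75,42.75),(340,95.5),(337,143),(335,208),(293,247),(508,256),(440,60),(422,190)])
w=np.array([1,1,1,.7,.4,.4,.3,.3])[:,None]
r=least_squares(lambda q:(w*(proj(d,C2W(q,P))-U)).ravel(),(536.7,63.4,-.174),x_scale=(1,1,.01))
print(r.x);print((proj(d,C2W(r.x,P))-U).round(1))
g=cv2.undistort
t=robot.get_image("top");print(proj(t,C2W(r.x,[(95,105,80),(95,-105,80),(-95,-105,80),(-95,105,80)])))
E
```

```text
[ 5.38912169e+02  6.81840097e+01 -2.11338162e-01]
[[-0.1 -0.7]
 [-0.2 -0.8]
 [ 0.2 -0.2]
 [-0.4  3. ]
 [-0.5 -0.4]
 [ 1.  -1.8]
 [ 0.2  9.3]
 [ 1.6 -2.4]]
[[277.13841343 182.55765481]
 [345.34978137 195.80824659]
 [333.37551514 258.35102172]
 [263.73237862 244.4179164 ]]
```

```bash
cat >> h.py <<'E'
POSE=(538.9,68.2,-.2113)
O=ori(POSE[2])
def go(x,y,z,**k): return robot.move_linear(list(C2W(POSE,(x,y,z))[0]),O,**k)
def fz(n=4):
    v=[]
    for _ in range(n): robot.sleep(.02); v.append(robot.current_contact_force())
    return np.mean(v,0)
def stroke(y,dirn,L=12.,F=8.5,ztop=91.5,hop=6):
    "one figure: press to F and move from -L/2 to L/2 along dirn"
    x0=-61-dirn*L/2
    go(x0,y,ztop,speed=80); f0=fz()[2]
    hit=go(x0,y,83,speed=8,f_stop=3.5)
    z=robot.current_tcp_pos()[2]; f=fz()[2]-f0; log=[(round(z,2),round(f,1))]
    if not hit: go(x0,y,95); return "no contact",log
    for _ in range(6):
        if f>F-1.2: break
        z-=min(.5,(F-f)/12); go(x0,y,z,speed=8); f=fz()[2]-f0; log.append((round(z,2),round(f,1)))
    zc=log[0][0]
    for s in np.linspace(0,L,5)[1:]:
        go(x0+dirn*s,y,z,speed=25); v=fz(); f=v[2]-f0; log.append((round(z,2),round(f,1)))
        if abs(F-f)>1: z+=np.clip((f-F)/12,-.3,.5)
    go(x0+dirn*L,y,zc+hop,speed=60)
    return zc,log
E
python3 - <<'E'
from h import *
go(-55,22,140); 
print(stroke(22,-1)); print(robot.current_t())
go(-75,-60,140)
d=robot.get_image("wrist"); cv2.imwrite("pics/w2.png",cv2.resize(d["img"][15:170,280:400],None,fx=3.5,fy=3.5,interpolation=cv2.INTER_CUBIC)); print(robot.current_t())
E
```

```text
('no contact', [(np.float64(83.05), np.float64(0.0))])
7.575
8.4167
```

View pics/w2.png

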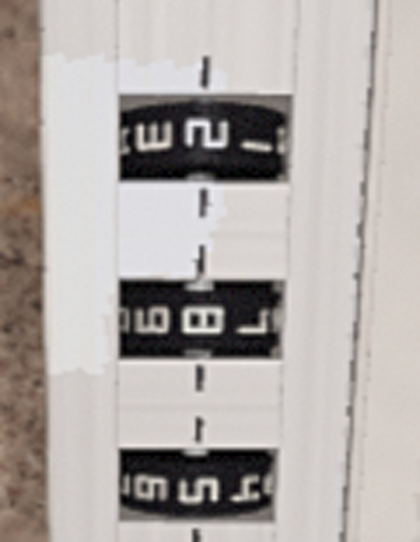

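No contact at 6 mm off the axle, and the wheels are unchanged (2‑8‑5). Next I probe over the axle and look at the tip while it is there.

```bash
python3 - <<'E'
from h import *
go(-61,22,140); go(-61,22,92)
hit=go(-61,22,82,speed=8,f_stop=3.5)
print(hit,robot.current_tcp_pos(),robot.current_contact_force(), C2W(POSE,(-61,22,0)))
d=robot.get_image("scene"); x,y=proj(d,C2W(POSE,(-61,22,85)))[0].astype(int)
cv2.imwrite("pics/s2.png",cv2.resize(d["img"][y-50:y+40,x-70:x+70],None,fx=5,fy=5,interpolation=cv2.INTER_CUBIC))
w=robot.get_image("wrist"); cv2.imwrite("pics/w3.png",w["img"]);print(proj(w,C2W(POSE,[(-61,22,80),(-61,58,80)])))
go(-61,22,92); print(robot.current_t())
E
```

```text
False [483.94565953 102.4910908   82.06066998] [ 0.39822907 -0.60067852  0.47088654] [[483.87078108 102.50430097   0.        ]]
[[318.76614713 235.18791962]
 [318.84318134 182.58723543]]
11.3417
```

View pics/w3.png

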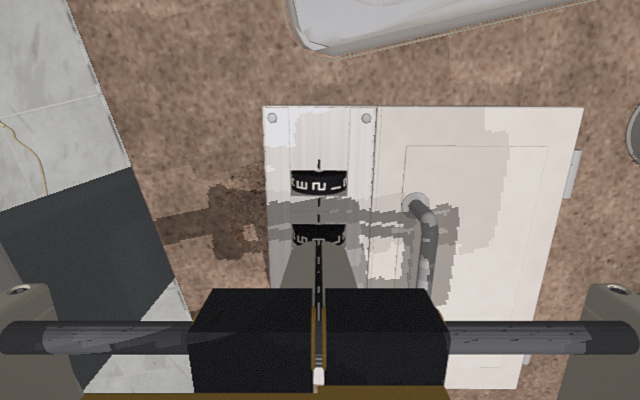

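View pics/s2.png

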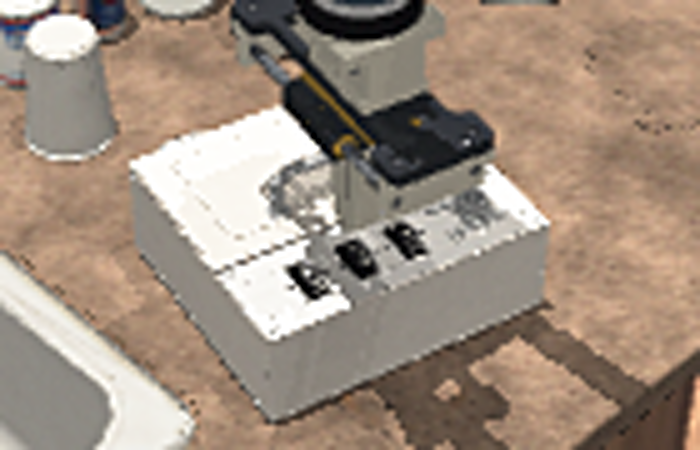

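```bash
python3 - <<'E'
from h import *
w=np.load("w1.npy",allow_pickle=True).item()
p0=C2W((536.7,63.4,-.174),(-75,-60,140))[0]
R=Rn.from_euler("z",-.174).as_matrix()
for q in([0,7.5,0],[17,7.5,0],[0,0,0],[17,7.5,40],[0,7.5,40]): print(q,proj(w,p0+R@q))
d=robot.get_image("scene");print(proj(d,C2W(POSE,[(-61,22,82),(-61,22,90),(-61,29.5,92),(-61,58,90)])))
print(proj(d,C2W(POSE,(-61,22,85)))[0].astype(int)-[70,50])
E
```

```text
[0, 7.5, 0] [[318.20722812 225.12922481]]
[17, 7.5, 0] [[344.24804116 225.1439831 ]]
[0, 0, 0] [[318.20685864 235.72868509]]
[17, 7.5, 40] [[349.91828905 252.6822114 ]]
[0, 7.5, 40] [[318.09751904 252.66049516]]
[[317.57138088 225.47353739]
 [317.6071154  223.64543881]
 [315.59375551 224.02806599]
 [307.827308   227.72093281]]
[247 174]
```

The scene crop shows the closed tip about 25 mm above the wheel plane although the TCP reads 82 mm. The wrist view agrees. So with the gripper closed, the real fingertip seems to sit above the nominal TCP. I'll keep feeling downward with the force guard on.

```bash
python3 - <<'E'
from h import *
go(-61,22,84,speed=60); f0=fz()
hit=go(-61,22,50,speed=8,f_stop=3.)
print(hit,robot.current_tcp_pos(),fz()-f0,robot.current_t())
w=robot.get_image("wrist"); cv2.imwrite("pics/w4.png",cv2.resize(w["img"][100:330,180:460],None,fx=2.5,fy=2.5))
if not hit: go(-61,22,90)
E
```

```text
True [483.95398216 102.51074273  60.13581854] [0.32307311 0.15586548 4.63147535] 14.5083
```

View pics/w4.png

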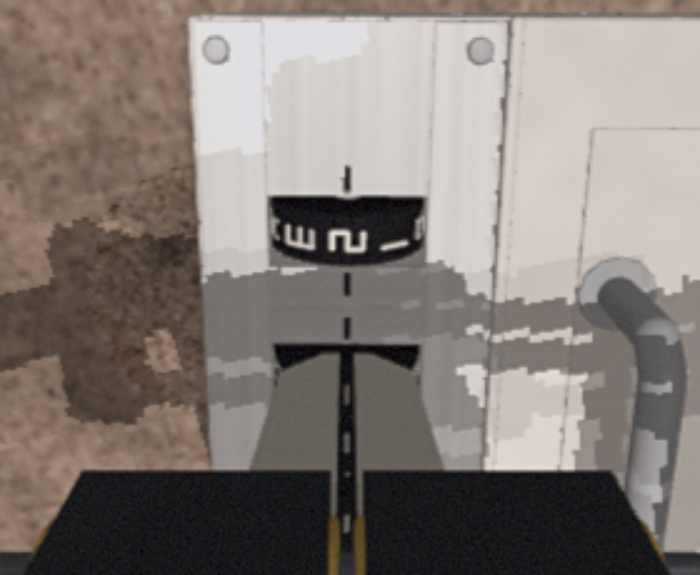

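Contact on wheel 2 is at TCP z=60.1, so the effective tip is about 26 mm above the TCP with the fingers shut. I'll use this felt height from here on and stroke wheel 2 back one figure.

```bash
sed -i 's/ztop=91.5/ztop=66/; s/go(x0,y,83,speed=8/go(x0,y,52,speed=8/; s/go(x0,y,95); return/go(x0,y,75); return/' h.py; python3 - <<'E'
from h import *
go(-61,22,67,speed=80)
print(stroke(22,-1)); print(robot.current_t())
go(-61,22,80); go(-75,-60,120)
d=robot.get_image("wrist"); x,y=proj(d,C2W(POSE,(-61,22,85)))[0].astype(int); print(x,y)
cv2.imwrite("pics/w5.png",cv2.resize(d["img"][max(0,y-90):y+80,x-60:x+60],None,fx=3.5,fy=3.5,interpolation=cv2.INTER_CUBIC)); print(robot.current_t())
E
```

```text
(np.float64(60.0), [(np.float64(60.0), np.float64(5.0)), (np.float64(59.71), np.float64(5.5)), (np.float64(59.46), np.float64(6.5)), (np.float64(59.29), np.float64(7.0)), (np.float64(59.17), np.float64(7.5)), (np.float64(59.17), np.float64(6.0)), (np.float64(58.96), np.float64(7.3)), (np.float64(58.86), np.float64(8.7)), (np.float64(58.86), np.float64(7.8))])
18.975
339 106
20.0417
```

View pics/w5.png

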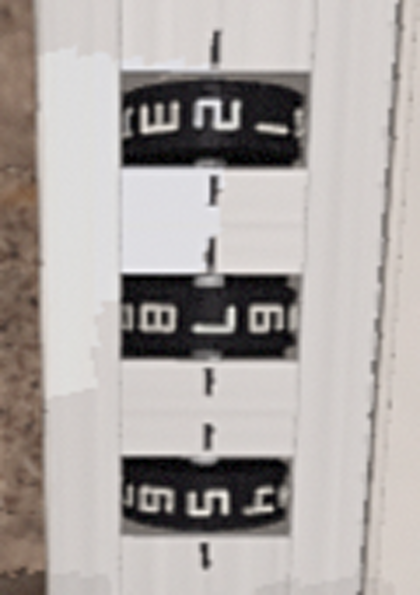

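Wheel 2 now shows 7. Next come wheel 1 (+2) and wheel 3 (−3), reusing the pressed height on repeat strokes.

```bash
cat >> h.py <<'E'
def restroke(y,dirn,zp,f0,L=12.,F=8.5):
    x0=-61-dirn*L/2; z=zp; log=[]
    go(x0,y,zp+5,speed=100); go(x0,y,zp+1.6,speed=60)
    go(x0,y,zp,speed=10); f=fz(2)[2]-f0; log.append((round(z,2),round(f,1)))
    if f>11: z+=.3
    if f<6: z-=.25
    for s in (4,8,12):
        go(x0+dirn*s,y,z,speed=30); f=fz(2)[2]-f0; log.append((round(z,2),round(f,1)))
        if abs(F-f)>1: z+=np.clip((f-F)/12,-.3,.5)
    go(x0+dirn*L,y,zp+5,speed=60)
    return log
E
sed -i 's/for _ in range(6):/for _ in range(3):/; s/(F-f)\/12); go/(F-f)\/8); go/' h.py
python3 - <<'E'
from h import *
for y,dn,n in((58,1,2),(-14,-1,3)):
    go(-61,y,80,speed=200); f0=fz(2)[2]
    zc,log=stroke(y,dn,ztop=67); print(zc,[(float(a),float(b)) for a,b in log],robot.current_t())
    if zc=="no contact": break
    zp=min(l[0] for l in log[-4:])+.1
    for i in range(n-1): print([(float(a),float(b)) for a,b in restroke(y,dn,zp,f0)],robot.current_t())
    robot.move_linear([*robot.current_tcp_pos()[:2],80],speed=200)
go(-75,-66,110,speed=200)
d=robot.get_image("wrist"); x,y=proj(d,C2W(POSE,(-61,22,85)))[0].astype(int); print(x,y)
cv2.imwrite("pics/w6.png",cv2.resize(d["img"][max(0,y-90):y+110,x-60:x+60],None,fx=3,fy=3,interpolation=cv2.INTER_CUBIC)); print(robot.current_t())
E
```

```text
57.39 [(57.39, 5.2), (56.97, 5.4), (56.58, 6.5), (56.33, 7.5), (56.33, 8.6), (56.33, 7.0), (56.2, 6.5), (56.03, 7.4)] 25.05
[(56.13, 9.1), (56.13, 8.4), (56.13, 7.3), (56.03, 7.6)] 27.1167
57.71 [(57.71, 4.7), (57.24, 4.8), (56.78, 7.1), (56.61, 7.5), (56.61, 6.3), (56.42, 8.0), (56.42, 8.1), (56.42, 7.9)] 32.0833
[(56.52, 7.1), (56.52, 7.0), (56.4, 8.6), (56.4, 8.5)] 34.15
[(56.52, 7.8), (56.52, 7.0), (56.4, 9.2), (56.4, 7.9)] 36.2083
340 96
36.9583
```

View pics/w6.png

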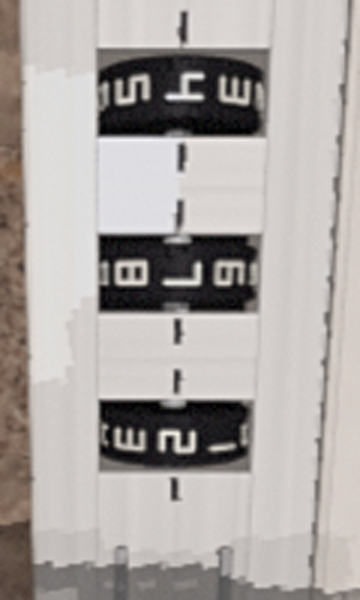

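The figures read 4-7-2, all centred at the index marks. Next is the catch: lower the closed tip on its right side and push left under the force guard.

```bash
python3 - <<'E'
from h import *
def cy(): 
    p=np.array(robot.current_tcp_pos())-[POSE[0],POSE[1],0]; return (Rn.from_euler("z",-POSE[2]).apply(p)).round(2)
go(-61,-89,80,speed=200)
print(go(-61,-89,56,speed=30,f_stop=4),cy())
f0=fz()
h1=go(-61,-64,56,speed=15,f_stop=2); a=cy(); print(h1,a,fz()-f0)
h2=go(-61,-58,56,speed=15,f_stop=10); b=cy(); print(h2,b,fz()-f0,robot.current_t())
go(-61,b[1]-6,56,speed=60); go(-61,b[1]-6,90,speed=200); 
d=robot.get_image("wrist"); cv2.imwrite("pics/w7.png",d["img"]); np.save("w7.npy",d,allow_pickle=True); print(proj(d,C2W(POSE,[(-61,-66,94),(-61,-54,94)])),robot.current_t())
E
```

```text
False [-60.87 -89.04  56.09]
True [-60.95 -85.14  55.97] [ 0.37148905 -0.1920753   2.60739373]
True [-60.88 -73.35  55.92] [-1.07958441 -1.4239783   3.44421867] 40.0333
[[317.78527578 219.27101533]
 [317.78888592 201.2715988 ]] 40.65
```

```bash
cat >> h.py <<'E'
def arc(th,s,t=.5):
    c,n=np.cos(th),np.sin(th)
    P=np.array([93-93*c+34.5*n,0,80+93*n+34.5*c])+Rn.from_euler("y",t*th).apply([0,0,-s])
    return list(C2W(POSE,P)[0]),ori(POSE[2],t*th)
E
python3 - <<'E'
from h import *
print([robot.inverse_kinematics(*arc(t,44)) is not None for t in np.linspace(0,1.1,9)],np.round(robot.inverse_kinematics(*arc(1.1,44)),2))
go(-61,-80,125,speed=200); go(0,0,125,speed=200)
robot.move_gripper(0.5); f0=fz(2)
print(go(0,0,70,speed=40,f_stop=5),robot.current_tcp_pos(),fz(2)-f0,robot.current_t())
robot.move_gripper(0.0); print(robot.current_gripper_width(),fz(2)-f0,robot.current_t())
d=robot.get_image("scene");x,y=proj(d,C2W(POSE,(0,0,100)))[0].astype(int)
w=robot.get_image("wrist"); 
cv2.imwrite("pics/s8.png",np.hstack([cv2.resize(d["img"][y-60:y+60,x-70:x+70],(420,360),interpolation=cv2.INTER_CUBIC),cv2.resize(w["img"][40:360,140:500],(380,360))]))
E
```

```text
[True, True, True, True, True, True, True, True, True] [-0.12  0.79  0.93  0.05  1.98  0.09]
False [539.14523146  68.18026269  70.2888273 ] [-0.19634188 -0.33112818  0.8089447 ] 44.1083
0.08550917286693904 [ 0.04726203 -0.78881554  0.42074008] 44.85
```

View pics/s8.png

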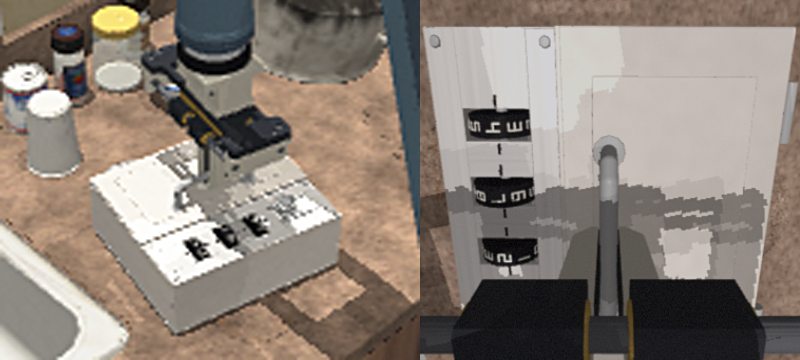

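The bar sits between the pads (width about 8 mm for the 9 mm bar), and the wheels still show 4-7-2. I raise the lid along its arc, starting with a small guarded step.

```bash
python3 - <<'E'
from h import *
s=114.5-robot.current_tcp_pos()[2]; f0=fz(2)
p,o=arc(.09,s); hit=robot.move_linear(p,o,speed=30,f_stop=25); print(hit,fz(2)-f0)
if hit: raise SystemExit
for th in np.linspace(.2,1.12,8):
    p,o=arc(th,s); hit=robot.move_linear(p,o,speed=70,f_stop=40); print(round(th,2),hit,(fz(1)-f0).round(1),round(robot.current_gripper_width(),3))
    if hit: break
print(robot.current_t())
d=robot.get_image("scene");x,y=proj(d,C2W(POSE,(0,0,120)))[0].astype(int)
cv2.imwrite("pics/s9.png",cv2.resize(d["img"][y-75:y+65,x-90:x+90],None,fx=4,fy=4,interpolation=cv2.INTER_CUBIC))
E
```

```text
False [ 0.76754953 -0.2452462  -3.11344165]
0.2 False [-1.3  0.9 -0.3] 0.088
0.33 False [-2.7  0.2  2.3] 0.084
0.46 False [-4.5 -0.5  3. ] 0.085
0.59 False [-5.4 -0.6  4.3] 0.086
0.73 False [-6.   0.5  5.5] 0.088
0.86 False [-7.3 -0.8  6.3] 0.082
0.99 False [-7.  -1.6  7.5] 0.083
1.12 False [-6.  -1.3  9.3] 0.084
48.0667
```

```bash
python3 - <<'E'
from h import *
robot.move_gripper(0.22)
p=np.array(robot.current_tcp_pos()); R=Rn.from_euler("xyz",robot.current_eef_rot()).as_matrix()
f0=fz(2)
for L in (70,55,45):
    try: print(L,robot.move_linear(list(p-R[:,2]*L),speed=60,f_stop=15)); break
    except robot.MotionError as e: print(L,e)
print(fz(2)-f0,robot.current_contact_force(),robot.current_t())
q=robot.current_tcp_pos(); 
try: robot.move_linear([q[0],q[1],q[2]+80],speed=150)
except robot.MotionError as e: print(e)
robot.sleep(.2)
d=robot.get_image("scene");x,y=proj(d,C2W(POSE,(0,0,120)))[0].astype(int)
t=robot.get_image("top");u,v=proj(t,C2W(POSE,(0,0,80)))[0].astype(int)
cv2.imwrite("pics/s10.png",np.hstack([cv2.resize(d["img"][y-75:y+65,x-75:x+75],(450,420),interpolation=cv2.INTER_CUBIC),cv2.resize(t["img"][v-60:v+60,u-50:u+50],(350,420),interpolation=cv2.INTER_CUBIC)]));print(robot.current_t())
E
```

```text
70 False
[ 0.02587685 -0.41309584 -0.42857195] [ 0.10424243  0.7669121  -0.62929987] 49.9667
50.95
```

View pics/s10.png

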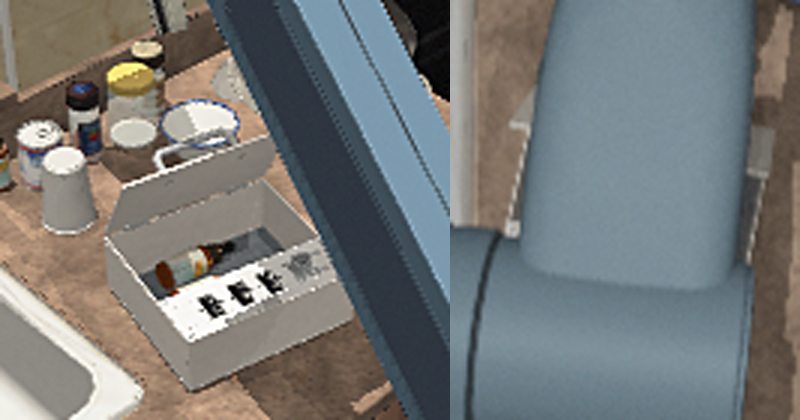

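```bash
python3 -c "
from bench import robot
print(robot.current_t(),robot.current_contact_force(),abs(robot.current_joint_vel()).max());robot.hand_in()"
```

```text
50.95 [ 0.8809284   0.73983658 -0.13883782] 0.00625078208875249
the job is handed in; nothing more can be done
```

The medicine box is open and the job was handed in at 51 s. The robot reports no verdict, so success rests on the checks below.

- **Wheels:** I rolled them from 2‑8‑5 to 4‑7‑2, and the close-up shows all three figures at the index marks. The pressing force read 9.2 N at most, checked at each pause in the strokes. I worked on one wheel at a time.
- **Catch:** I pushed it left until it stopped, with about 11.8 mm of fingertip travel after first contact. I did not confirm this position in a picture. The lid did rise freely afterwards, so the bolt was released.
- **Lid:** I raised it by the handle to about 1.1 rad (64°), taken from the arm's path rather than measured on the lid. In the last picture it stands up by itself after release, and the tool force is about zero. The wheels were last seen at 4‑7‑2 after I gripped the handle, just before lifting.
- **Bystanders:** The tumbler stands upright in the last picture. I did not look at the mug or pot lid again, but the arm did not work near them.

**One disagreement:** with the gripper shut, the fingertips sat about 28 mm above the nominal tool point. My first two descents therefore met nothing, so I worked from the heights I felt by contact instead.

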